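# Shut and latch the screw organiser case

## Task

The screw organiser case has been left open on the bench: push its lid down fully shut with the fingertips, then push both flip latches down and in against the front of the case until they lie flat, so that it can be carried later without spilling. Nothing needs gripping: do not lift or tip the case, do not shove it out of its place, and do not fold a latch in before the lid is down. Leave the jar, the glue bottle and the screwdriver where they are.

Things in the scene. Friction and masses are not known exactly. Their poses are not given: they have to be found in the camera images.
- case: Teal organiser case, 2.0 to 3.1 kg, loose on the bench: tray 220 mm deep (x), 320 wide (y), 48 high; 62 high with the lid shut. Origin: centre of the underside, z up. Its front (-x side) faces roughly towards the robot and has two latches and, in the middle, a fixed dark carry handle (100 mm wide, 30 mm out from the wall, top 30 mm up). It slides if pushed along the bench with over about 10 N.
- lid (a joint): Lid hinge along the far (+x) top edge of the tray. 0 = fully shut, flat on the tray; grows as the front edge rises (1.57 = upright). Stiff: the lid stays where left; pushing it down takes 1 to 6 N on its outer face. Clear panel in a teal frame, 220 mm from hinge to front edge, 320 wide, 14 thick.
- lid_hinge (a point): Point on the lid's hinge axis at mid width: 110 mm behind (+x of) the case's origin and 48 mm above it. The underside of the lid passes through it, the outer face lies 14 mm from it. Axes as the lid: when shut they are those of the case; they turn with the lid, -x towards the lid's front edge, z out of the outer face.
- lid_front (a point): Point on the outer face of the lid at mid width, 10 mm short of the front edge (210 mm from the hinge). Axes as lid_hinge.
- latch_left (a joint): Orange flip latch on the lid's front edge, 105 mm to the +y side of the middle. 0 = folded flat on the case's front; grows as it swings out and up (1.5 = straight out). Stays where left; 1 N moves it. Flap 44 mm wide, 6 thick, 40 long. Lid shut: its hinge is 113 mm in front (-x) of the case's origin, 54 up; folded, it reaches down to 14 mm up, outer face 120 mm in front of the origin.
- latch_right (a joint): The same latch, 105 mm to the case's -y side of the middle. Values as for latch_left.
- latch_left_end (a point): Point on the outer face of the left latch at mid width, 36 mm from its hinge, 4 mm short of its free end.
- latch_right_end (a point): Point on the outer face of the right latch at mid width, 36 mm from its hinge, 4 mm short of its free end.
- jar: Amber glass jar with a brass lid, 64 mm diameter, 85 mm high, standing beside the case. Origin: centre of its underside. Not to be disturbed.
- glue: White glue bottle with a red cap, 56 mm diameter, 150 mm high, standing on the other side of the case. Origin: centre of its underside. Not to be disturbed.
- screwdriver: Screwdriver, 190 mm long, with a red handle, lying beside the case on its +y side, roughly at right angles to its front. Origin: under its middle, x along it towards the tip. Not to be disturbed.

How it is judged:
By the outcome, as a careful person would: the job done as asked, in the order asked, and still so for the second after the job is handed in, with the robot touching nothing.
It also fails if it takes over 53 s, if anything falls off the work surface, if the arm or the gripper's body presses on something with over 40 N, if the wrist force passes 120 N, or if a joint passes its speed limit or range.

## Robot

A 6-joint arm with a two-finger parallel gripper is mounted at the origin on the work surface. World frame = base frame: x ahead of the robot, y to its left, z up, the work surface at z = 0. Lengths are in m, angles in degrees, forces in N, time in s.
With the tool pointing down it reaches from about 0.325 to 0.775 m from the base axis. Payload 5.5 kg.
Tool frame: the origin (TCP) lies at the centre of the arm's flange, where the gripper is bolted on; the fingertips stand 182 mm ahead of it and the grasp point (between the pads) lies 163 mm ahead of it; z points along the fingers, y is the direction in which the jaws open and shut (so a half turn about z gives the same grasp; the last joint's range is limited). The gripper opens to 88 mm and grips with 3 to 60 N. Pads are 20 mm wide; open, the fingers measure 115 mm over their backs; the gripper's body (75 mm by 178 mm) begins 61 mm behind the grasp point.
Start: joints at [-68.967, 5.22, 70.514, -0, 104.267, -3.249], TCP at [0.247, -0.547, 0.405] pointing down, gripper open.
Joint ranges: [-164.24, 164.24], [-49.07, 125.15], [9.68, 141.18], [-86.29, 266.29], [3.28, 154.24], [-151.56, 151.56]. Speed limits (degrees/s): [147.25, 147.25, 172.46, 180, 180, 180].

## Interface

Orientations are given as [roll, pitch, yaw] about the fixed x, y, z axes, in that order (R = Rz(yaw) Ry(pitch) Rx(roll)).
In Python, from station import r gives the robot as it stands. The module is installed in compiled form; this text tells all that it offers. Calls block until the motion is done:
- r.reach(position, orientation): joint-space move of the TCP to a pose.
- r.servo_line(position, rotation=None, speed=0.15): straight line of the TCP; rotation=None keeps the orientation; speed is the mean speed in m/s.
- r.move_joints(angles): joint-space move.
- r.let_go() and r.grab(squeeze=None): open the fingers fully, or close them until they stop; squeeze is the grip in N (None keeps the last).
- r.wait(seconds).
- r.inverse_kinematics(position, orientation): joint angles nearest the present ones, or None.
- r.sense(): the state.
- r.snapshot(name): name is "side" or "top" or "wrist"; returns a dict with "frame" (400x640x3 uint8, red, green, blue), "fx", "fy", "cx", "cy" (pixels), "R" (3x3) and "t" (3): a world point X has camera coordinates R X + t. Camera axes: x right, y down, z forward; pixel columns grow to the right and rows downward; lengths in m; the calibration is good to about 2 mm. A picture is of the moment at which its call begins. There is no depth.
A pose or a line that the arm cannot do raises r.IKError and nothing moves.
- r.hand_in(): hands the job in, once; it reports no verdict.
The state is a dict: "clock": time; "joints": joint angles; "joint_vel": joint speeds; "joint_torque": joint torques, N m; "tcp_pos": TCP position; "orientation": TCP orientation; "contact_force": force on the tool from outside, world axes, zero at the start; "torque": the same for the moment, N m; "opening": finger opening in m.
Only numpy, scipy, OpenCV 4.12 (cv2) and the standard library are available. Lean on these libraries where they do the work, as an engineer would, in place of code of your own. Each camera call takes 0.05 s, during which the arm holds its last target.

## Working session

There is one attempt and no reset: what is moved stays moved. The work goes in short steps, each a Python script; the robot and the scene stay as the last script left them, time stands still between calls to the robot, and variables do not carry over. Pictures are saved under pics/ and viewed, and the job is handed in when it is done.

```bash
mkdir -p pics; cat > h.py <<'E'
from station import r
import numpy as np, cv2
def snap(n,f):
    s=r.snapshot(n); cv2.imwrite(f'pics/{f}.png',s['frame'][:,:,::-1]); np.savez(f'pics/{f}.npz',**{k:np.array(v) for k,v in s.items()}); return s
def load(f): return dict(np.load(f'pics/{f}.npz'))
def ray(s,u,v):
    R=np.array(s['R']);t=np.array(s['t']); c=-R.T@t
    d=R.T@np.array([(u-s['cx'])/s['fx'],(v-s['cy'])/s['fy'],1]); return c,d/np.linalg.norm(d)
def onz(s,u,v,z):
    c,d=ray(s,u,v); return c+d*(z-c[2])/d[2]
def proj(s,X):
    p=np.array(s['R'])@np.array(X)+np.array(s['t']); return s['fx']*p[0]/p[2]+s['cx'],s['fy']*p[1]/p[2]+s['cy']
def tri(obs):
    A=np.zeros((3,3));b=np.zeros(3)
    for s,u,v in obs:
        c,d=ray(s,u,v);P=np.eye(3)-np.outer(d,d);A+=P;b+=P@c
    return np.linalg.solve(A,b)
E
python3 - <<'E'
from h import *
for n in ("side","top"):
    s=snap(n,n+"0"); print(n,-np.array(s['R']).T@np.array(s['t']),s['fx'])
print(r.sense())
E
```

```text
side [0.28545405 0.64963151 0.85643387] 458.5844752528691
top [0.43459764 0.04594564 1.01478063] 407.43489420296993
{'clock': 0.1, 'joints': array([-6.89663765e+01,  5.25870503e+00,  7.05739239e+01, -1.83574522e-04,
        1.04265876e+02, -3.24922235e+00]), 'joint_vel': array([ 0.02449855, -0.09968355, -0.08477351, -0.02050724, -0.02117579,
       -0.00995913]), 'joint_torque': array([ 1.47843402e-03, -4.47855771e+01, -4.07570207e+01,  6.99745864e-02,
        2.84390152e-02, -9.35073876e-05]), 'tcp_pos': array([ 0.24675769, -0.54697164,  0.40363102]), 'orientation': array([-1.79901643e+02, -5.40549284e-03,  2.42827961e+01]), 'contact_force': array([0.42339726, 0.05593528, 0.4095833 ]), 'torque': array([ 0.00961633, -0.02988023,  0.03003388]), 'opening': 0.08752732420344574}
```

View pics/side0.png

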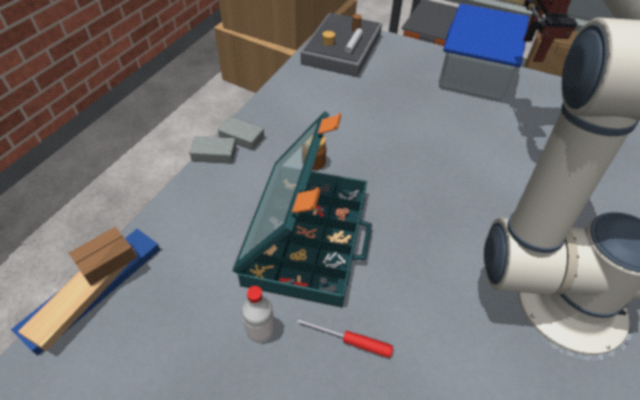

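View pics/top0.png

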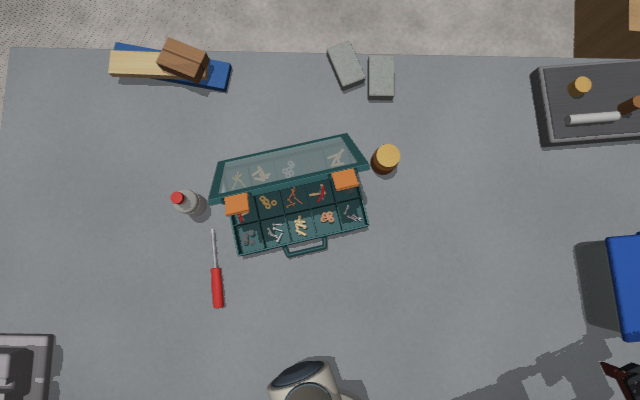

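View crops.

The side view shows the lid about 60° open, with its latches at (330,122) and (307,200). The top view shows the tray front running from about (238,254) to (368,230), the glue at (185,202), the jar at (386,158) and the screwdriver at (216,270). I'll zoom in for corner pixels.

```bash
python3 - <<'E'
import cv2,numpy as np
a=cv2.imread('pics/top0.png')[125:265,200:400]; b=cv2.imread('pics/side0.png')[105:305,225:385]
cv2.imwrite('pics/ztop.png',cv2.resize(a,None,fx=4,fy=4,interpolation=cv2.INTER_CUBIC))
cv2.imwrite('pics/zside.png',cv2.resize(b,None,fx=3,fy=3,interpolation=cv2.INTER_CUBIC))
E
```

```text
(no output)
```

View pics/ztop.png

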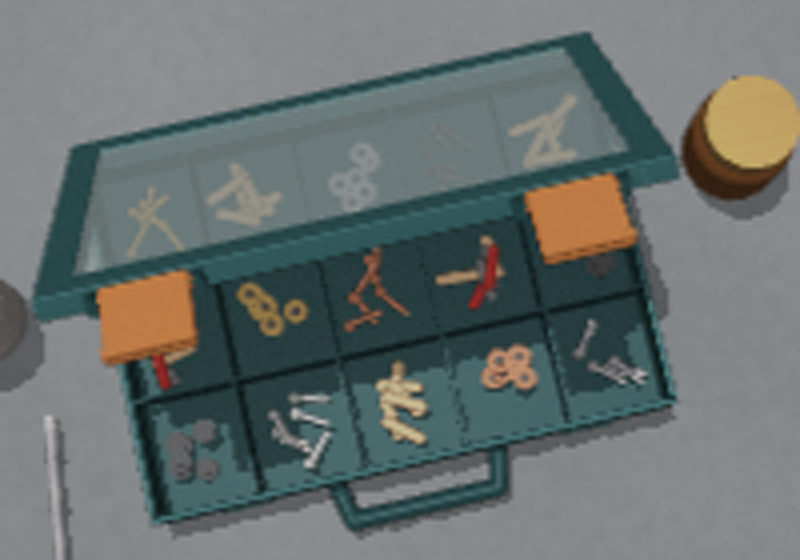

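View pics/zside.png

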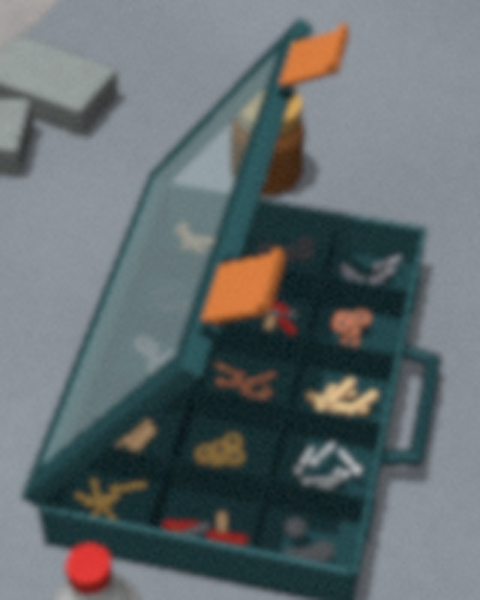

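```bash
python3 - <<'E'
from h import *
T=load('top0');S=load('side0')
zt=lambda u,v:(u/4+200-.375,v/4+125-.375); zs=lambda u,v:(u/3+225-.33,v/3+105-.33)
L=onz(T,*zt(155,520),.048);R=onz(T,*zt(675,399),.048)
print('front corners',L,R,np.linalg.norm(L-R)); 
print('side', onz(S,*zs(358,574),.048),onz(S,*zs(424,229),.048))
d=(L-R)/np.linalg.norm(L-R); yaw=np.arctan2(-d[0],d[1]); print('yaw',np.degrees(yaw))
ex=np.array([np.cos(yaw),np.sin(yaw),0]);m=(L+R)/2
print('case',m+.11*ex,'hinge',m+.22*ex)
# back outer hinge corners
# lid corners triangulated: right front outer corner
for n,a,b in (('lidRfront',(674,168),(305,21)),('latchR mid-out low?',(634,243),(346,28)),('latchL freeR',(195,345),(284,250)),('latchL freeL',(102,362),(265,300))):
    ot=zt(*a);os=zs(*b); X=tri([(T,*ot),(S,*os)]); c=X-m-.11*ex; print(n,X,'case',c@ex,c@d,X[2],np.array(proj(T,X))-ot)
# jar, glue
print('jar',onz(T,*zt(752,122),.085)); print('glue cap',onz(T,178,198,.15),'sd',onz(T,213,231,.01),onz(T,218,306,.015))
E
```

```text
front corners [0.42431752 0.22166179 0.048     ] [ 0.50047758 -0.08383257  0.048     ] 0.31484466439475395
side [0.42020869 0.22221476 0.048     ] [ 0.49902759 -0.08369913  0.048     ]
yaw 13.9985448169177
case [0.56913075 0.09552331 0.048     ] hinge [0.67586396 0.12213201 0.048     ]
lidRfront [ 0.59970174 -0.05758721  0.2394708 ] case -0.007373928976596671 -0.15595846233344537 0.2394708022823944 [-0.02296114 -0.08710943]
latchR mid-out low? [ 0.55887412 -0.03549419  0.26415501] case -0.04164479974722271 -0.12464546985931294 0.2641550130470389 [-0.08305168 -0.31638627]
latchL freeR [0.50689779 0.16685575 0.26629987] case -0.04312964506889084 0.08426798590457511 0.2662998678978563 [-0.0158731  -0.05959477]
latchL freeL [0.49815319 0.20844805 0.27029307] case -0.041553481388717915 0.12674036712298614 0.2702930705434964 [-0.04141758 -0.15328495]
jar [ 0.66058282 -0.12386887  0.085     ]
glue cap [0.54304715 0.33662698 0.15      ] sd [0.4803947  0.29312667 0.01      ] [0.30161176 0.27133237 0.015     ]
```

Case is at about (0.567, 0.096) with yaw 14°, lid at about 58°, and latches at about 65° from flat. The sizes check out: front width 315 mm against 320, and hinge to lid front 224 mm against about 220. Next I'll push the lid down along its arc with closed fingertips, checking force.

```bash
cat >> h.py <<'E'
C=np.array([.567,.096]);YAW=np.radians(14.0)
def W(x,y,z): # case frame -> world
    return np.array([C[0]+x*np.cos(YAW)-y*np.sin(YAW),C[1]+x*np.sin(YAW)+y*np.cos(YAW),z])
O=[180,0,14.0]
def tip(x,y,z): return W(x,y,z)+[0,0,.182]
def fc():
    f=np.array(r.sense()['contact_force']);c,s=np.cos(YAW),np.sin(YAW)
    return np.round([f[0]*c+f[1]*s,-f[0]*s+f[1]*c,f[2]],1)
def arc(deg,rad=.203,a=.010):
    t=np.radians(deg); return tip(.11-rad*np.cos(t)+.014*np.sin(t)+a,0,.048+rad*np.sin(t)+.014*np.cos(t))
E
python3 - <<'E'
from h import *
r.grab()
p=r.sense()['tcp_pos']
r.servo_line(p+[0,0,.09],speed=.25)
for q in (70,60,30,0): print(q,arc(q),r.inverse_kinematics(arc(q),O) is not None)
r.reach(arc(70)+[0,0,.04],O)
print(r.sense()['clock'],fc(),r.sense()['tcp_pos'],r.sense()['opening'])
snap('top','t1');snap('side','s1')
E
```

```text
70 [0.62883268 0.11141662 0.42554588] True
60 [0.59671468 0.1034087  0.41280316] True
30 [0.51964651 0.08419345 0.34362436] True
0 [0.48646545 0.07592048 0.244     ] True
4.6417 [-0.6  0.2 -0.3] [0.62895866 0.11051225 0.46563318] 0.0007956272118466252
```

View pics/s1.png

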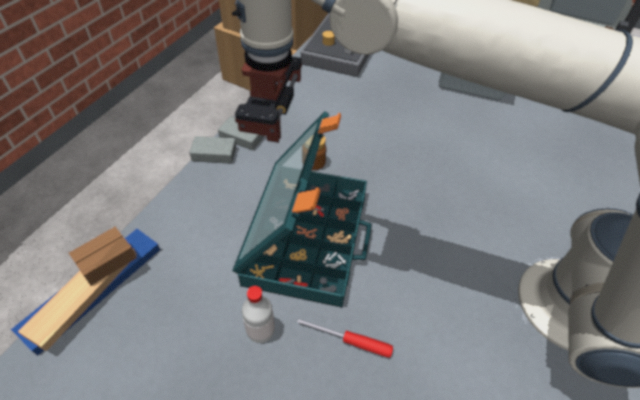

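The closed fingertips (around 270,135) hover behind and above the outer face of the lid, and nothing has moved. Now the arc.

```bash
python3 - <<'E'
from h import *
for q in (70,62,56,50,42,34,26,18,11,5):
    r.servo_line(arc(q),O,speed=.10)
    f=fc(); print(q,f,round(r.sense()['clock'],1))
    if np.linalg.norm(f)>20: print('STOP');break
snap('top','t2');snap('side','s2')
E
```

```text
70 [ 1.6 -0.7  0.2] 5.3
62 [-0.3 -0.2 -0.3] 5.7
56 [-0.4  0.8  0.5] 6.1
50 [ 0.   0.2 -0.4] 6.5
42 [-0.3 -0.3  1.2] 6.9
34 [-0.   0.2  1. ] 7.3
26 [ 0.9 -0.6 -0.2] 7.8
18 [ 0.3 -0.8  0.1] 8.2
11 [ 0.4  0.2 -0.7] 8.6
5 [-0.1 -0.4  0.1] 9.0
```

View pics/s2.png

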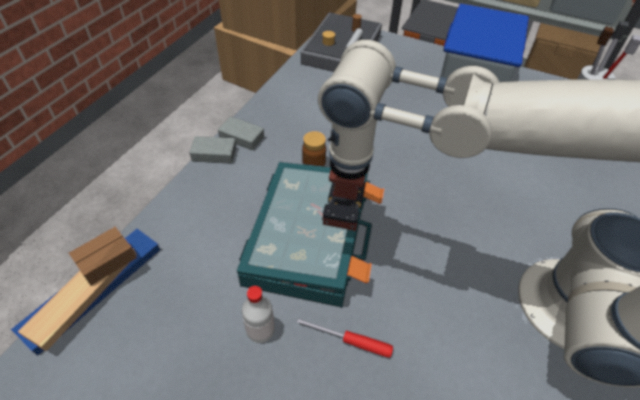

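The lid is nearly down, and the latches (370,193) and (358,270) still stick out. The case hasn't moved. I'll press the last few millimetres with force checks.

```bash
python3 - <<'E'
from h import *
p=arc(5).copy(); p[:2]=arc(0)[:2]
z0=arc(0)[2]
for dz in (.012,.006,.003,.001,-.001,-.003,-.005,-.007,-.009,-.011):
    p[2]=z0+dz
    r.servo_line(p,O,speed=.04); r.wait(.1)
    f=fc(); print(dz,f,r.sense()['tcp_pos'][2]-.182)
    if f[2]>14: break
r.servo_line(p*[1,1,0]+[0,0,z0+.08],speed=.2)
print(fc(),r.sense()['clock'])
# move to in front of left latch, high
r.reach(tip(-.165,.105,.14),O)
snap('top','t3');snap('side','s3');print(r.sense()['clock'])
E
python3 - <<'E'
import cv2
b=cv2.imread('pics/s3.png')[105:305,225:425]
cv2.imwrite('pics/zs3.png',cv2.resize(b,None,fx=3,fy=3,interpolation=cv2.INTER_CUBIC))
E
```

```text
0.012 [-0.1  0.2 -0.3] 0.07398248158831394
0.006 [-0.1 -0.1  0. ] 0.06782930132082096
0.003 [0.8 0.7 0.3] 0.0649396324560094
0.001 [-0.  -0.1 -0.1] 0.06291183442450163
-0.001 [-2.9  0.2  6.7] 0.06226037411183555
-0.003 [-7.2  1.  15.7] 0.06214815004671603
[-0.9  0.  -0.6] 11.825
12.5167
```

View pics/zs3.png

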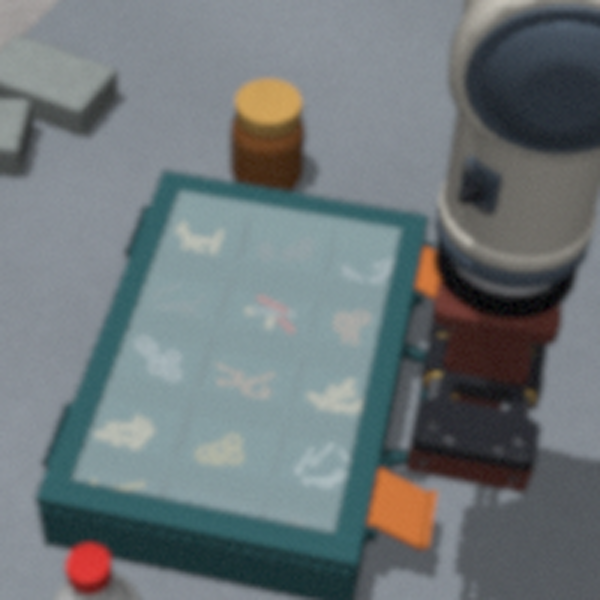

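View pics/t3.png

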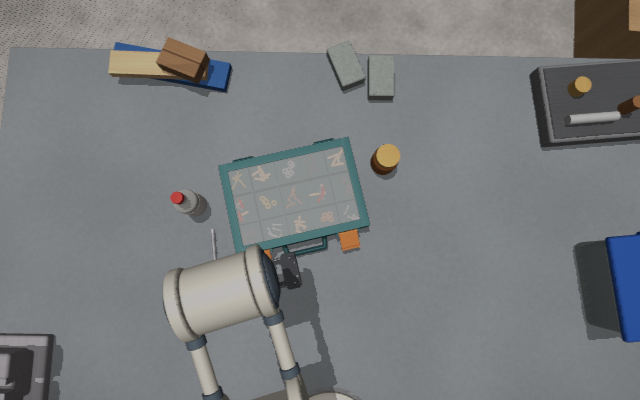

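The lid stopped firmly at z = 0.062 with 15 N. I'll recheck the case pose from the shut lid's corners and locate the free ends of the latches.

```bash
python3 - <<'E'
from h import *
T=load('t3');S=load('s3')
for n,s in (('top',T),('side',S)):
    hsv=cv2.cvtColor(s['frame'],cv2.COLOR_RGB2HSV)
    m=cv2.inRange(hsv,(5,150,120),(18,255,255))
    k,l,st,c=cv2.connectedComponentsWithStats(m)
    for i in range(1,k):
        if st[i,4]>25: print(n,st[i],c[i])
cz=lambda P:(lambda d:(d[0]*np.cos(YAW)+d[1]*np.sin(YAW),-d[0]*np.sin(YAW)+d[1]*np.cos(YAW)))((P[:2]-C))
zs=lambda u,v:(u/3+225-.33,v/3+105-.33)
for nm,uv in (('BL',(42,498)),('BR',(165,173)),('FR',(426,215)),('FL',(362,561))):
    P=onz(S,*zs(*uv),.062);print(nm,P,np.round(cz(P),4))
for nm,uv in (('latchL endR',(436,490)),('endL',(428,548))):
  for z in (.03,.04,.05): print(nm,z,np.round(cz(onz(S,*zs(*uv),z)),4))
E
python3 - <<'E'
import cv2
b=cv2.imread('pics/t3.png')[130:270,210:390]
cv2.imwrite('pics/zt3.png',cv2.resize(b,None,fx=4,fy=4,interpolation=cv2.INTER_CUBIC))
E
```

```text
top [339 229  21  22 315] [349.00634921 239.33650794]
top [264 250   7   9  33] [267.45454545 252.96969697]
side [364 188   8  16  89] [367.56179775 196.12359551]
side [348 262  21  25 361] [358.33795014 274.50138504]
BL [0.62924154 0.27391744 0.062     ] [0.1034 0.1576]
BR [ 0.70719114 -0.03151198  0.062     ] [ 0.1052 -0.1576]
FR [ 0.49970052 -0.08585013  0.062     ] [-0.1093 -0.1602]
FL [0.41939682 0.21986947 0.062     ] [-0.1133  0.1559]
latchL endR 0.03 [-0.1531  0.071 ]
latchL endR 0.04 [-0.153   0.0775]
latchL endR 0.05 [-0.1528  0.084 ]
endL 0.03 [-0.1542  0.1179]
endL 0.04 [-0.1541  0.1238]
endL 0.05 [-0.1539  0.1297]
```

View pics/zt3.png

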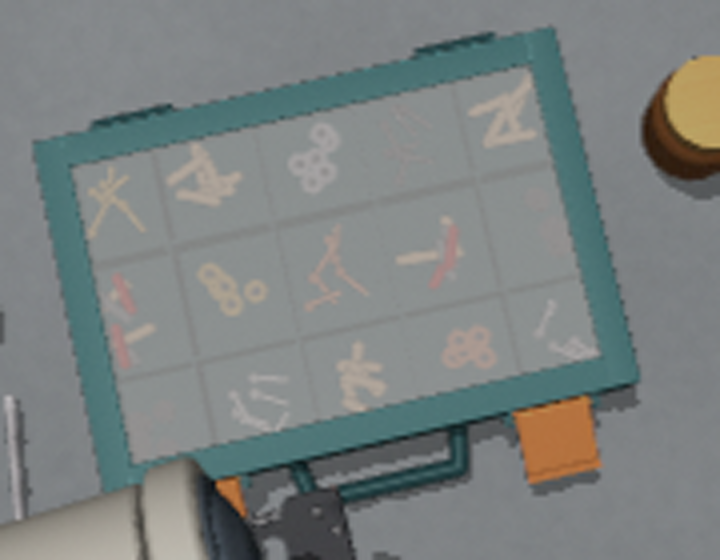

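```bash
sed -i 's/C=np.array(\[.567,.096\])/C=np.array([.564,.0945])/' h.py; cat >> h.py <<'E'
def lt(deg,y,ex=0):
    t=np.radians(deg); return tip(-.113-.03*np.sin(t)-.007*np.cos(t)-.010+ex,y,.054-.03*np.cos(t)+.007*np.sin(t))
def latch(y):
    r.servo_line(lt(95,y)+[0,0,.01],O,speed=.15)
    for q in (95,85,75,65,55,45,35,25,17,10,5):
        r.servo_line(lt(q,y),O,speed=.06); f=fc()
        if np.linalg.norm(f)>1.5: print(q,f)
        if np.linalg.norm(f)>8: print('STOP');return
    for e in np.arange(-.001,.010,.001):
        r.servo_line(lt(0,y,e),O,speed=.03); r.wait(.1); f=fc(); print(round(e,3),f,end=' ')
        if f[0]<-4.5 or np.linalg.norm(f)>8: break
    print('\n',r.sense()['clock'])
E
python3 - <<'E'
from h import *
latch(.105)
p=r.sense()['tcp_pos']
b=W(-.03,0,0)-W(0,0,0)
r.servo_line(p+b,speed=.1); r.servo_line(p+b+[0,0,.10],speed=.25)
r.reach(tip(-.165,-.105,.14),O)
snap('top','t4');snap('side','s4');print(r.sense()['clock'],fc())
a=cv2.imread('pics/t4.png')[130:270,210:390];b=cv2.imread('pics/s4.png')[105:305,225:425]
cv2.imwrite('pics/z4.png',np.hstack([cv2.resize(a,(450,350),interpolation=2),cv2.resize(b,(350,350),interpolation=2)]))
E
```

```text
35 [1.  0.7 1. ]
-0.001 [-0.6 -0.1  0.4] 0.0 [-1.6 -0.7  0.1] 0.001 [-5.7 -0.3  2.1] 
 16.9833
18.9333 [ 0.1 -0.3 -0. ]
```

View pics/z4.png

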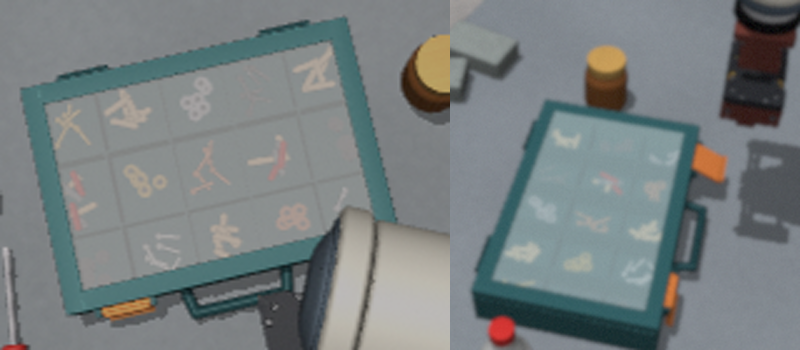

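The left latch lies flat: contact came at the predicted plane to within 1 mm, with a rising reaction. Now the right one.

```bash
python3 - <<'E'
from h import *
latch(-.105)
p=r.sense()['tcp_pos']
b=W(-.03,0,0)-W(0,0,0)
r.servo_line(p+b,speed=.1); r.servo_line(p+b+[0,0,.16],speed=.25)
r.reach([.35,-.42,.4],O)
snap('top','t5');snap('side','s5');print(r.sense()['clock'],fc())
a=cv2.imread('pics/t5.png')[130:270,210:390];b=cv2.imread('pics/s5.png')[105:305,225:425]
cv2.imwrite('pics/z5.png',np.hstack([cv2.resize(a,(450,350),interpolation=2),cv2.resize(b,(350,350),interpolation=2)]))
E
```

```text
45 [ 0.5  0.6 -1.3]
-0.001 [-0.9 -0.2  0.6] 0.0 [-1.1  0.2 -1. ] 0.001 [-5.   0.   1.7] 
 23.4
26.1833 [0.2 0.6 0.5]
```

View pics/z5.png

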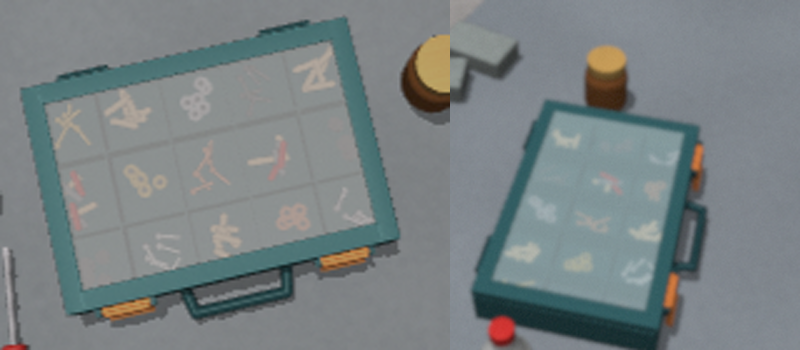

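View pics/t5.png

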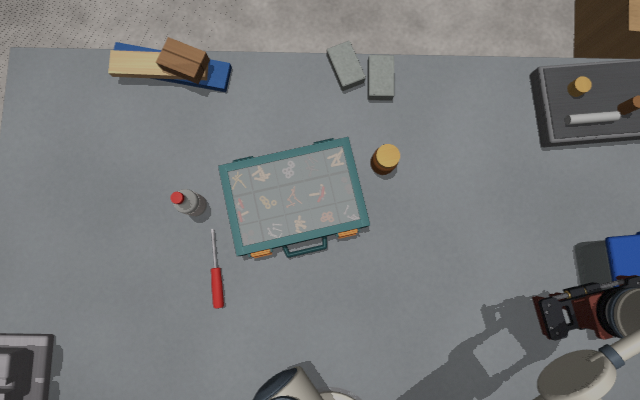

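Both latches look folded at (260,253) and (347,233). The jar, glue and screwdriver are where they were. I'll check flatness and case shift numerically before handing in.

```bash
python3 - <<'E'
from h import *
for n in('top','side'):
    s=load(n[0]+'5'); hsv=cv2.cvtColor(s['frame'],cv2.COLOR_RGB2HSV)
    m=cv2.inRange(hsv,(5,130,100),(20,255,255))
    k,l,st,c=cv2.connectedComponentsWithStats(m)
    for i in range(1,k):
        if st[i,4]>20 and 230<c[i][0]<380 and c[i][1]>180:
            p=cv2.boxPoints(cv2.minAreaRect(np.argwhere(l==i)[:,::-1].astype(np.float32)))
            print(n,st[i],np.round(p,1).tolist())
    for y in(.105,-.105):
        q=[np.round(proj(s,W(-x,y+dy,z)),1).tolist() for dy in(-.022,.022) for x,z in((.120,.054),(.120,.014))]
        print(' pred flat',y,q)
        print(' pred 15deg',[np.round(proj(s,W(-.113-.04*.259-.007*.966,y+dy,.054-.04*.966+.007*.259)),1).tolist() for dy in(-.022,.022)])
a=load('t3')['frame'].astype(int);b=load('t5')['frame'].astype(int);a0=load('top0')['frame'].astype(int)
print('lid t3-t5 mean diff',abs(a-b)[140:220,225:365].mean(),'jar',abs(a0-b)[140:175,371:402].mean(),'sd/glue',abs(a0-b)[185:310,170:203].mean(),abs(a0-b)[225:310,208:226].mean())
E
```

```text
top [338 229  19   9 101] [[337.8999938964844, 232.5], [355.79998779296875, 228.3000030517578], [357.1000061035156, 233.6999969482422], [339.1000061035156, 237.89999389648438]]
top [251 249  21   9 105] [[250.5, 252.6999969482422], [269.8999938964844, 248.3000030517578], [271.20001220703125, 253.6999969482422], [251.6999969482422, 258.20001220703125]]
 pred flat 0.105 [[270.4, 253.8], [272.1, 253.7], [251.9, 258.1], [254.4, 257.8]]
 pred 15deg [[272.9, 257.8], [255.1, 262.0]]
 pred flat -0.105 [[357.7, 233.4], [355.9, 234.2], [339.5, 237.7], [338.4, 238.2]]
 pred 15deg [[357.0, 238.2], [339.5, 242.2]]
side [364 188   5  25  78] [[364.0, 188.0], [368.0, 188.0], [368.0, 212.0], [364.0, 212.0]]
side [348 261   7  30 122] [[348.0, 261.0], [354.0, 261.0], [354.0, 290.0], [348.0, 290.0]]
 pred flat 0.105 [[356.1, 263.5], [354.5, 273.7], [352.6, 281.8], [351.1, 291.8]]
 pred 15deg [[359.4, 273.9], [356.1, 292.0]]
 pred flat -0.105 [[370.2, 189.4], [368.5, 200.4], [367.6, 203.4], [365.8, 214.3]]
 pred 15deg [[372.8, 200.3], [370.2, 214.2]]
lid t3-t5 mean diff 0.9932142857142857 jar 5.447004608294931 sd/glue 5.99119191919192 5.512200435729848
```

```bash
python3 - <<'E'
from h import *
a=load('t5')['frame'].astype(int);a0=load('top0')['frame'].astype(int)
print('bench diff',abs(a0-a)[100:130,420:520].mean())
print(r.sense()['clock'],fc()); r.hand_in()
E
```

```text
bench diff 6.2348888888888885
26.1833 [0.2 0.6 0.5]
the job is handed in; nothing more can be done
```

The organiser case is shut with both latches folded flat, and the job was handed in at 26.2 s. I pushed the lid down along its arc with closed fingertips. Then I folded the left latch and the right latch in, with the lid already down.

- **Lid:** it stopped firmly at z = 62 mm, the shut height, under about 16 N vertically and 7 N along the bench.
- **Latches:** each stopped at the predicted flat plane, within about 1 mm, with a 5–6 N reaction. In the last top picture their outer edges match the flat position to about half a pixel; a latch 15° open would be about 4 pixels off.
- **Case:** the lid pictures before and after the latch pushes are essentially the same, so it did not move then. For the lid push, the front corner positions before and after agree to about 3 mm, which is the limit of the measurement.
- **Jar, glue and screwdriver:** they look unmoved, and their picture difference from the start (5–6 grey levels) is no more than that of bare bench (6.2).
- **Disagreement:** the first case position estimate was about 3 mm too far from the robot. I corrected it from the shut lid's corners before touching the latches.

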